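# Advance the die dishes on the ioniser plate

## Robot

A 6-joint arm with a two-finger parallel gripper is mounted at the origin on a cart in front of the work surface, level with it; the furniture and walls round the work are solid. World frame = base frame: x ahead of the robot, y to its left, z up, the work surface at z = 0. Lengths are in mm, angles in rad, forces in N, time in s.
With the tool pointing down it reaches from about 275 to 1000 mm from the base axis. Payload 8.4 kg.
Tool frame: the origin (TCP) lies at the very end of the fingers, on their centre line; the grasp point (between the pads) lies 19 mm behind it; z points along the fingers, x is the direction in which the jaws open and shut, and the axes are right-handed (so a half turn about z gives the same grasp; the last joint's range is limited). The gripper opens to 85 mm and grips with 20 to 120 N. Pads are 22 mm wide; open, the fingers measure 114 mm over their backs; the gripper's body (76 mm by 85 mm) begins 54 mm behind the grasp point. The pads swing forward as they close: fully open they stand 13 mm farther back than shut.
Start: joints at [-1.2, 0.353, 1.633, -0, 1.155, -0.002], TCP at [227.639, -582.072, 231.281] pointing down, gripper open.
Joint ranges: [-2.63, 2.63], [-0.92, 2.1], [0.06, 2.66], [-1.3, 4.44], [0, 2.69], [-3.02, 3.02]. Speed limits (rad/s): [2.22, 2.22, 2.79, 3.14, 3.14, 3.14].

## Interface

Orientations are given as [roll, pitch, yaw] about the fixed x, y, z axes, in that order (R = Rz(yaw) Ry(pitch) Rx(roll)).
In Python, from rig import r gives the robot as it stands. The module is installed in compiled form; this text tells all that it offers.
- The arm moves only by the tool apply_moves, never from a script. Its argument "targets" is a list that holds one entry, the list of rows, each a list of 7 numbers: the gripper's target within -1 to 1 (fully open at 1, half-way at 0, shut at -1), then the shift along the tool's x, y, z in cm, then the turn, a rotation vector about the tool's x, y, z in degrees. A call has 1 to 8 rows; each row is the pose to reach, as a shift and turn from the pose measured when the call began, along the tool's axes at that moment; what a row does not reach only later rows make up. A row lasts 1/10 s, in which the tool goes at most 50 mm and 8.59 degrees, less where a joint would pass 70% of its speed; a pose out of reach is approached as far as the arm can. A call with a gripper value outside its range is refused whole. The fingers move at their own pace and stop on an object; "newtons" is the grip in N (left out, the last holds). Time passes only in rows, so rows that repeat a pose let the fingers close. It gives the time, the measured TCP pose, the force and the opening at its end, in the units of the state.
- r.sense(): the state, without advancing time (a new reading comes with each control period).
- r.grab_frame(name): name is "scene" or "top" or "wrist"; returns a dict with "pixels" (400x640x3 uint8, red, green, blue), "fov_y" (degrees; the focal length in pixels is half the picture's height over the tangent of half this angle, whatever the lens; pixels are square), "cx", "cy" (the principal point, pixels), "R" (3x3) and "t" (3): a world point X has camera coordinates R X + t; the wrist camera has in their place "mount" (4x4, takes a point from camera to tool coordinates, whose origin is the TCP and whose axes are the tool frame's). Camera axes: x right, y down, z forward; pixel columns grow to the right and rows downward; lengths in mm; the calibration is good to about 2 mm. A picture is of the moment at which its call begins: read the wrist's pose just before it. There is no depth.
- r.sign_off(): hands the job in, once; it reports no verdict.
The state is a dict: "clock": time; "qpos": joint angles; "qvel": joint speeds; "joint_efforts": joint torques, N m; "eef_pos": TCP position; "tcp_rot": TCP orientation; "contact_force": force on the tool from outside, world axes, zero at the start; "wrist_torque": the same for the moment, N m; "opening": opening from 0.0 (shut) to 1.0 (fully open).
Only numpy, scipy, OpenCV 4.12 (cv2) and the standard library are available. Lean on these libraries where they do the work, as an engineer would, in place of code of your own. Each camera call takes 0.05 s, during which the arm holds its last target. There are 200 camera calls.

## Task

Both dishes hold loose dies, so keep them flat on the ioniser plate and slide them, never lifting or tipping them. Swing the ioniser head aside until it is clear of the plate, slide the finished dish from under it to the centre of the square mark and let it go, then slide the waiting dish from the circle mark at the other end to the centre of the middle place. Finally swing the head fully back over it to its stop, and leave the tweezers, the loupe and the note pad where they lie.

Things in the scene. Friction and masses are not known exactly. Their poses are not given: they have to be found in the camera images.
- plate: the ioniser plate: a fixed flat aluminium slab, 100 (x) by 370 (y) by 12 mm, one smooth unbroken face. Origin at the centre of its underside; x points from the middle place to the head's post, y along the plate to its left end, z up. Three places lie in a row along y, 130 mm apart. A lug behind the middle, 60 mm wide and 12 mm high, carries the post 125 mm from the middle place
- head_place (a point): centre of the middle place, on the plate's top face (12 mm above the worktop), marked by an engraved circle of 72 mm diameter; axes as the plate's
- circle_mark: flat circular outline of 72 mm with a small centre dot at one end of the plate, the waiting place; only a marking. Origin at its centre on the plate's top face. It may be at the left or the right end
- square_mark: flat square outline, 80 mm a side, at the other end of the plate, the place for finished dishes; only a marking. Origin at its centre on the plate's top face
- dish_done: round flat petri dish with its lid on (the lid does not come off), 60 mm diameter, 14 mm high, 60 g nominal; it starts at the middle place under the ioniser head, up to about 9 mm off centre. Origin at the centre of its underside, z up
- dish_next: an identical petri dish, 60 mm diameter, 14 mm high, that starts in the circle mark, up to about 9 mm off centre. Origin at the centre of its underside, z up
- head_knob (a point): point on the upright black round knob of the ioniser head, 71 mm above the worktop; the knob is 16 mm in diameter and stands from 51 to 85 mm above the worktop. The head is a steel ring like a fan guard, 74 mm across, centred under the knob, its underside 43 mm above the worktop (its hub 41 mm), on a flat arm from the post
- head_hinge (a point): point on the vertical axis of the head's post, 46 mm above the worktop, 125 mm horizontally from the knob; sleeve 24 mm diameter, its top 55 mm above the worktop
- head (a joint): swing angle of the ioniser head about the vertical post: 0 = at its stop, straight over the middle place; it grows as the head swings to the plate's left (clockwise seen from above), up to the other stop at 1.75, which is behind the plate. Above about 1.25 the head is clear of the plate. It stays where it is left; about 1 N at the knob moves it
- tweezers: steel tweezers lying flat, 18 x 125 x 10 mm, behind the plate to the right of the post; bystander. Origin at the centre of the underside
- loupe_x: small folding loupe, 52 x 30 x 16 mm, behind the plate to the left; bystander, lower than the swinging head. Origin at the centre of the underside
- pad: note pad, 60 x 105 x 12 mm, left of the plate near the robot's edge of the worktop; bystander. Origin at the centre of the underside
Things that resemble listed ones, but are neither listed nor needed, are in the scene too. What is shaped like the dish_done but green or red is not meant.

How it is judged (in metres and radians):
On the way, in this order (a step that is already met when the one before it is completed fails the run):
1. the head is swung aside, clear of the plate (1.2 rad or more) (value of joint head above 1.2 rad), for 0.2 s.
2. the finished dish stands within 10 mm of the centre of the square mark, released (horizontal distance between dish_done and square_mark below 0.01 m and z of dish_done in the frame of head_place between -0.004 and 0.004 m and contact force between dish_done and the fingers below 0.2 N and linear speed of dish_done below 0.02 m/s), for 0.2 s.
3. the waiting dish stands within 10 mm of the centre of the middle place, released (horizontal distance between dish_next and head_place below 0.01 m and z of dish_next in the frame of head_place between -0.004 and 0.004 m and contact force between dish_next and the fingers below 0.2 N and linear speed of dish_next below 0.02 m/s), for 0.2 s.
4. the head is back at its stop over the middle place (within 0.1 rad) (value of joint head below 0.1 rad), for 0.2 s.
At the end, for the whole second after the job is handed in: The finished dish rests flat on the plate within 10 mm of the centre of the square mark, the other within 10 mm of the centre of the middle place, both released and still, and the head is still, within 0.1 rad of its stop over the middle place (all of step 2 and all of step 3 and value of joint head below 0.1 rad and velocity of joint head between -0.05 and 0.05 rad/s); the robot touches nothing.
It fails at once if the finished dish is lifted more than 6 mm off the plate, or tipped more than 0.2 rad (z of dish_done in the frame of head_place above 0.006 m or angle between dish_done's own z axis and vertical above 0.2 rad).
It fails at once if the waiting dish is lifted more than 6 mm off the plate, or tipped more than 0.2 rad (z of dish_next in the frame of head_place above 0.006 m or angle between dish_next's own z axis and vertical above 0.2 rad).
It fails at once if the tweezers are moved more than 20 mm (distance of tweezers from where it was at the start of the episode above 0.02 m).
It fails at once if the loupe is moved more than 20 mm (distance of loupe_x from where it was at the start of the episode above 0.02 m).
It fails at once if the note pad is moved more than 20 mm (distance of pad from where it was at the start of the episode above 0.02 m).
It also fails if it takes over 72 s, if anything falls off the work surface, if the arm or the gripper's body presses on something with over 40 N, if the wrist force passes 120 N, or if a joint passes its speed limit or range.

## Working session

There is one attempt and no reset: what is moved stays moved. The work goes in short steps, Python scripts to look and compute and a tool call to move; the robot and the scene stay as the last step left them, time stands still between calls to the robot, and variables do not carry over. Pictures are saved under pics/ and viewed, about 8 in all and at most 12, crops included, and the job is handed in when it is done.

Besides the shell and the picture viewer there is one more tool, called after ">>>" as a command line: name --argument value ..., lists and objects as JSON in quotes. apply_moves: Moves the arm, as the interface text tells. Its arguments: {"type":"object","properties":{"targets":{"type":"array"},"newtons":{"type":"number"}},"required":["targets"]}

```bash
mkdir -p pics; cat > h.py <<'E'
import numpy as np, cv2
from rig import r
def f(fr): return 200/np.tan(np.radians(fr['fov_y']/2))
def save(fr,n): cv2.imwrite('pics/'+n,fr['pixels'][...,::-1])
def cast(fr,u,v,z):
    F=f(fr); d=np.array([(u-fr['cx'])/F,(v-fr['cy'])/F,1]); R=np.array(fr['R']);t=np.array(fr['t'])
    c=-R.T@t; w=R.T@d; return (c+w*(z-c[2])/w[2])
def proj(fr,X):
    p=np.array(fr['R'])@np.array(X)+np.array(fr['t']); return p[:2]/p[2]*f(fr)+[fr['cx'],fr['cy']]
E
python3 - <<'E'
from h import *
for n in('top','scene'):
    fr=r.grab_frame(n); save(fr,n+'0.png'); print(n,fr['fov_y'],fr['cx'],fr['cy'],(-np.array(fr['R']).T@fr['t']).round(),np.round(fr['R'],2).tolist())
print(r.sense())
E
```

```text
top 44.76833716808944 324.61422750806565 192.7028226902167 [ 266.  -71. 1405.] [[0.04, -1.0, -0.0], [-0.98, -0.04, -0.21], [0.21, 0.01, -0.98]]
scene 47.26485372637904 320.2084781761352 189.7514810607447 [-144. -748.  584.] [[0.7, -0.71, -0.03], [-0.34, -0.3, -0.89], [0.63, 0.63, -0.45]]
{'clock': 0.1, 'qpos': array([-1.20039716e+00,  3.53592984e-01,  1.63403224e+00, -2.42301546e-05,
        1.15519407e+00, -2.40751741e-03]), 'qvel': array([ 0.00200688, -0.00016169, -0.00237609,  0.0005023 , -0.00039387,
       -0.00016428]), 'joint_efforts': array([ 9.03835898e-04, -6.06354547e+01, -3.42819464e+01,  9.12028008e-05,
        3.98654229e-03,  1.94205126e-05]), 'eef_pos': array([ 227.48438565, -581.69032243,  230.63972504]), 'tcp_rot': array([ 3.14157345e+00,  1.22669071e-03, -1.19797986e+00]), 'contact_force': array([-0.78501871,  0.10000354,  0.31126816]), 'wrist_torque': array([-0.0059051 ,  0.03586134, -0.03935961]), 'opening': 0.9996768200839753}
```

View pics/top0.png

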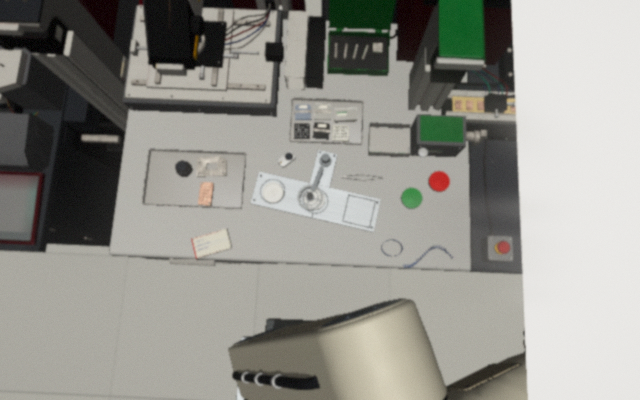

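View pics/scene0.png

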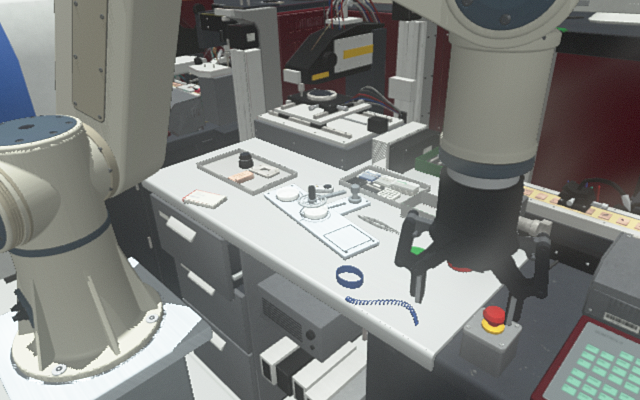

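Top: plate corners are about (257,171), (380,200), (374,229) and (251,201). The circle with the waiting dish is at the left end (271,190), the square at the right (361,209), the post at (325,160). The loupe is near (287,159) and the tweezers near (362,178). Next I measure the plate.

```bash
python3 - <<'E'
from h import *
fr=r.grab_frame('top'); im=fr['pixels'][...,::-1].copy()
h=cv2.cvtColor(im,cv2.COLOR_BGR2HSV)
print(h[215,330],h[245,330],h[208,345],h[190,290])
c=cv2.resize(im[140:240,240:395],None,fx=5,fy=5,interpolation=cv2.INTER_CUBIC)
cv2.imwrite('pics/c1.png',c)
for p in [(257,171),(380,200),(374,229),(251,201),(271,190),(361,209)]: print(p,cast(fr,*p,12).round(1))
print('post',cast(fr,325,158,55).round(1))
E
```

```text
[ 98   5 216] [ 27  13 180] [ 78   7 183] [ 80   4 211]
(257, 171) [624.  147.7  12. ]
(380, 200) [ 552.3 -218.2   12. ]
(374, 229) [ 466.1 -202.6   12. ]
(251, 201) [532.8 158.6  12. ]
(271, 190) [568.2 102.3  12. ]
(361, 209) [ 523.1 -163.5   12. ]
post [660.2 -52.5  55. ]
```

View pics/c1.png

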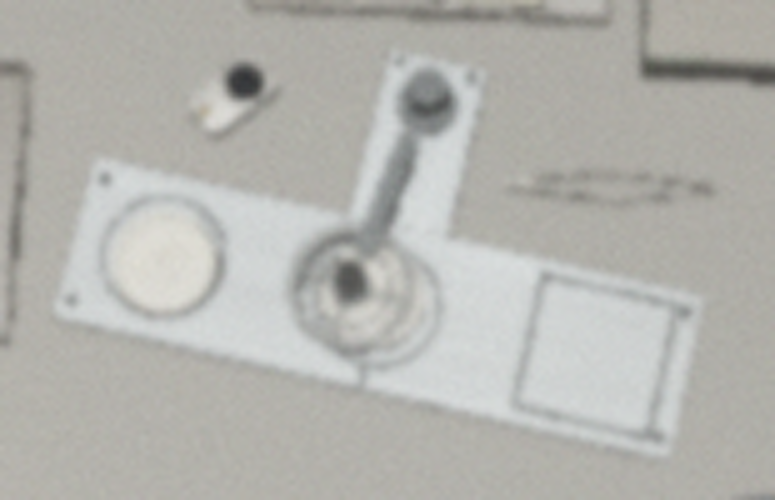

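The crop shows the plate with corners (98,157), (703,298), (668,455) and (55,318), the dish in the circle at (163,258), and the square centred near (597,356). The knob is at (350,280) and the post at (428,95). The loupe is at (232,100).

```bash
python3 - <<'E'
from h import *
fr=r.grab_frame('top')
g=lambda x,y,z: cast(fr,240+(x+.5)/5-.5,140+(y+.5)/5-.5,z)
c=np.array([g(*p,12) for p in [(98,157),(703,298),(668,455),(55,318)]])
print(c.round(0).tolist())
d=[np.linalg.norm(c[i]-c[(i+1)%4]) for i in range(4)];print(np.round(d))
ctr=c.mean(0); y=(c[0]-c[1])+(c[3]-c[2]); y/=np.linalg.norm(y); x=np.array([y[1],-y[0],0])
print('ctr',ctr.round(1),'yaw',np.arctan2(x[1],x[0]), 'circ',(ctr+130*y).round(1),'sq',(ctr-130*y).round(1),'post',(ctr+125*x).round(1))
print('sq meas',np.mean([g(*p,12) for p in [(545,273),(675,309),(653,437),(515,407)]],0).round(1))
print('dishnext',g(163,257,26).round(1),'knob',g(350,272,85).round(1),'post',g(428,88,55).round(1))
print('loupe',g(232,98,8).round(1),'tweez',g(515,187,5).round(),g(712,187,5).round())
# refine dish by color: warm
im=fr['pixels'].astype(int); m=((im[...,0]-im[...,2])>8)&(im[...,0]>190)
m=m.astype(np.uint8); m[:140]=0;m[240:]=0;m[:,:240]=0;m[:,395:]=0
n,l,s,ce=cv2.connectedComponentsWithStats(m)
for i in range(1,n):
    if s[i,4]>30: print(s[i],ce[i],cast(fr,*ce[i],26).round(1))
for n in('scene',):
    f2=r.grab_frame(n)
    for X in (ctr+130*y,ctr-130*y,ctr+125*x+[0,0,43]): print(proj(f2,X).round(1))
    cv2.imwrite('pics/c2.png',cv2.resize(f2['pixels'][160:270,240:400,::-1],None,fx=5,fy=5,interpolation=cv2.INTER_CUBIC))
E
```

```text
[[624.0, 141.0, 12.0], [555.0, -219.0, 12.0], [461.0, -200.0, 12.0], [526.0, 159.0, 12.0]]
[367.  95. 365. 100.]
ctr [541.6 -29.7  12. ] yaw -0.18469861501050291 circ [565.5  98.1  12. ] sq [ 517.8 -157.5   12. ] post [664.5 -52.7  12. ]
sq meas [ 517.5 -157.8   12. ]
dishnext [562.4  96.9  26. ] knob [545.7 -14.7  85. ] post [662.7 -53.   55. ]
loupe [665.1  64.4   8. ] tweez [ 619. -107.    5.] [ 624. -224.    5.]
[264 184  19  18 157] [271.99363057 191.9044586 ] [559.7  97.3  26. ]
[287.6 194.2]
[346.2 235.8]
[353.8 184.3]
```

View pics/c2.png

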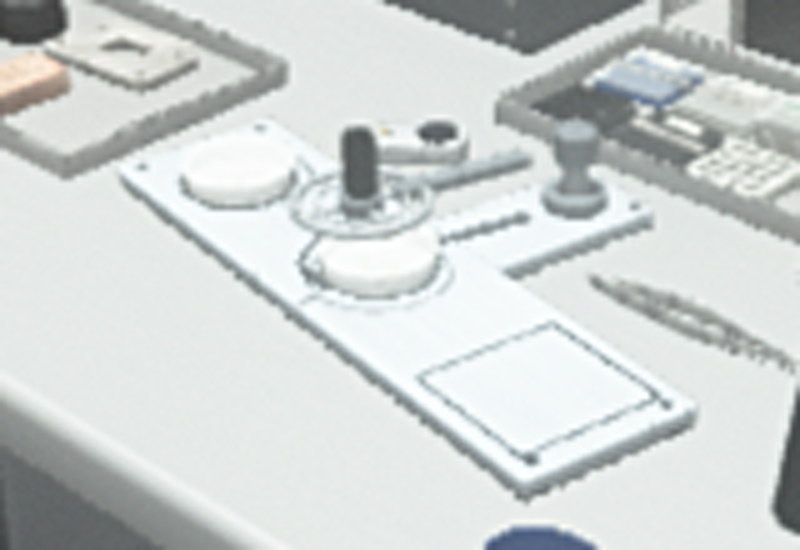

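The scene view agrees: the plate's square end is near (540,390) and the head stands slightly off its stop over the done dish (375,260). Post distance is 125, and the square centre matches to within 1 mm. I'm going to the knob with the jaws along its tangent (yaw 1.26).

```bash
cat >> h.py <<'E'
from scipy.spatial.transform import Rotation as Ro
def go(*P):
    "P: (x,y,z,yaw); prints shift cm and turn deg in tool axes"
    s=r.sense(); R=Ro.from_euler('xyz',s['tcp_rot'])
    for p in P:
        T=Ro.from_euler('xyz',[np.pi,0,p[3]]); d=R.inv().apply(np.array(p[:3])-s['eef_pos'])/10
        print((d).round(2).tolist(),np.degrees((R.inv()*T).as_rotvec()).round(1).tolist())
H=np.array([664,-53]);PY=-0.185
def knob(th,rad=125):
    a=PY+np.pi-th; return H+rad*np.array([np.cos(a),np.sin(a)]),a-np.pi/2
E
python3 - <<'E'
from h import *
go((545.5,-15,150,1.26)); print(knob(.12))
E
```

```text
[-41.21, -50.26, 8.12] [-0.0, 0.0, -140.8]
(array([544.76913093, -15.4633531 ]), 1.2657963267948964)
```

>>> apply_moves --targets '[[[-0.2,-41.2,-50.3,8.1,0,0,-70],[-0.2,-41.2,-50.3,8.1,0,0,-70],[-0.2,-41.2,-50.3,8.1,0,0,-70],[-0.2,-41.2,-50.3,8.1,0,0,-70],[-0.2,-41.2,-50.3,8.1,0,0,-70],[-0.2,-41.2,-50.3,8.1,0,0,-70],[-0.2,-41.2,-50.3,8.1,0,0,-70],[-0.2,-41.2,-50.3,8.1,0,0,-70]]]'

```text
clock: 1.05
eef_pos: [422.6, -234.2, 181.8]
tcp_rot: [-3.141, -0.0, 0.008]
contact_force: [0.9, -0.8, 0.9]
opening: 0.404
```

```bash
python3 - <<'E'
from h import *
print(r.sense()['eef_pos'],r.sense()['tcp_rot'],r.sense()['opening']*85)
go((545.5,-15,150,1.26))
E
```

```text
[ 422.58113916 -234.16632125  181.78007666] [-3.14131550e+00 -3.37112187e-04  7.90904110e-03] 34.30295975088394
[12.46, -21.82, 3.19] [-0.0, -0.0, -71.7]
```

>>> apply_moves --targets '[[[-0.2,12.5,-21.8,3.2,0,0,-71.7],[-0.2,12.5,-21.8,3.2,0,0,-71.7],[-0.2,12.5,-21.8,3.2,0,0,-71.7],[-0.2,12.5,-21.8,3.2,0,0,-71.7],[-0.2,12.5,-21.8,3.2,0,0,-71.7],[-0.2,12.5,-21.8,3.2,0,0,-71.7],[-0.2,12.5,-21.8,3.2,0,0,-71.7],[-0.2,12.5,-21.8,3.2,0,0,-71.7]]]'

```text
clock: 1.85
eef_pos: [545.9, -14.4, 149.6]
tcp_rot: [-3.141, -0.0, 1.21]
contact_force: [-0.2, -0.5, 0.3]
opening: 0.401
```

```bash
python3 - <<'E'
from h import *
s=r.sense();print(s['eef_pos'],s['tcp_rot'],s['opening']*85)
w=r.grab_frame('wrist'); save(w,'w1.png'); M=np.array(w['mount']); print(M.round(2))
# project knob top and hinge top
R=Ro.from_euler('xyz',s['tcp_rot'])
def pw(X):
    p=M[:3,:3].T@(R.inv().apply(np.array(X)-s['eef_pos'])-M[:3,3]); return (p[:2]/p[2]*f(w)+[w['cx'],w['cy']]).round(0)
print(pw([545.5,-15,85]),pw([664,-53,55]))
go((545.5,-15,64,1.26))
E
```

```text
[545.92971524 -14.36427376 149.61174951] [-3.14132009e+00 -1.82050488e-04  1.20968892e+00] 34.0751819231408
[[   1.     -0.      0.     -0.8 ]
 [   0.      0.95    0.31  -80.46]
 [  -0.     -0.31    0.95 -141.91]
 [   0.      0.      0.      1.  ]]
[319. 216.] [326. 343.]
[-0.04, -0.02, 8.57] [-0.0, -0.0, -2.4]
```

View pics/w1.png

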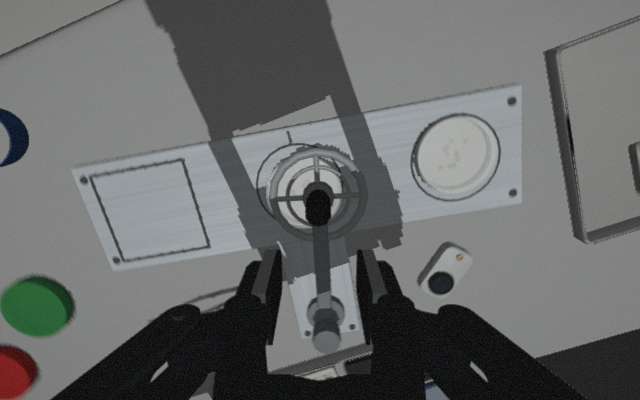

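The wrist view shows the knob top at (318,208) (predicted 319,216) and the post at (326,335), and the knob lies between the open fingers. I go down and work out the arc.

>>> apply_moves --targets '[[[-0.2,0,0,4,0,0,-2.4],[-0.2,0,0,8.6,0,0,-2.4],[-0.4,0,0,8.6,0,0,-2.4],[-0.4,0,0,8.6,0,0,-2.4]]]'

```text
clock: 2.3
eef_pos: [545.4, -14.7, 63.8]
tcp_rot: [-3.139, 0.0, 1.258]
contact_force: [-0.1, 0.0, 0.7]
opening: 0.299
```

```bash
python3 - <<'E'
from h import *
s=r.sense();print(s['eef_pos'],s['tcp_rot'],s['contact_force'],s['opening']*85)
go(*[(*knob(t)[0],62,knob(t)[1]) for t in np.linspace(.12,1.45,13)[1:]])
E
```

```text
[545.38756744 -14.73872091  63.78758482] [-3.13947568e+00  3.36287848e-04  1.25828738e+00] [-0.13782525  0.01168031  0.65874865] 25.430706651709922
[1.3, 0.03, 0.18] [-0.1, 0.0, 5.9]
[2.66, 0.25, 0.18] [-0.1, 0.0, 12.3]
[4.0, 0.62, 0.18] [-0.1, 0.0, 18.6]
[5.28, 1.13, 0.17] [-0.1, 0.0, 25.0]
[6.5, 1.79, 0.17] [-0.1, 0.1, 31.3]
[7.65, 2.57, 0.17] [-0.1, 0.1, 37.7]
[8.69, 3.47, 0.17] [-0.1, 0.1, 44.0]
[9.63, 4.49, 0.17] [-0.1, 0.1, 50.4]
[10.46, 5.6, 0.16] [-0.1, 0.1, 56.7]
[11.15, 6.8, 0.16] [-0.1, 0.1, 63.1]
[11.71, 8.07, 0.16] [-0.1, 0.1, 69.4]
[12.12, 9.39, 0.15] [-0.1, 0.1, 75.8]
```

>>> apply_moves --targets '[[[-0.4,1.3,0,0.2,0,0,6],[-0.4,2.7,0.25,0.2,0,0,12],[-0.4,4.0,0.6,0.2,0,0,19],[-0.4,5.3,1.1,0.2,0,0,25],[-0.4,6.5,1.8,0.2,0,0,31],[-0.4,7.65,2.6,0.2,0,0,38],[-0.4,8.7,3.5,0.2,0,0,44],[-0.4,9.6,4.5,0.2,0,0,50]]]'

```text
clock: 3.1
eef_pos: [619.6, 63.4, 64.9]
tcp_rot: [-3.141, -0.001, 0.38]
contact_force: [-0.3, -1.2, -0.7]
opening: 0.301
```

```bash
python3 - <<'E'
from h import *
go(*[(*knob(t)[0],62,knob(t)[1]) for t in np.linspace(1.1,1.45,4)])
E
```

```text
[0.99, 0.01, 0.29] [-0.0, -0.1, 5.4]
[2.43, 0.23, 0.3] [-0.0, -0.1, 12.1]
[3.83, 0.62, 0.3] [-0.0, -0.1, 18.8]
[5.18, 1.17, 0.3] [-0.0, -0.1, 25.5]
```

>>> apply_moves --targets '[[[-0.4,1.0,0,0.2,0,0,5],[-0.4,2.4,0.2,0.2,0,0,12],[-0.4,3.8,0.6,0.2,0,0,19],[-0.4,5.2,1.2,0.2,0,0,25],[-0.4,5.2,1.2,0.2,0,0,25],[-0.2,5.0,1.2,0.2,0,0,25],[-0.2,5.0,1.2,-4,0,0,25],[-0.2,5.0,1.2,-7,0,0,25]]]'

```text
clock: 3.9
eef_pos: [669.4, 70.5, 137.0]
tcp_rot: [-3.141, -0.001, -0.054]
contact_force: [0.4, -0.2, 0.5]
opening: 0.402
```

```bash
python3 - <<'E'
from h import *
s=r.sense();print(s['eef_pos'],s['tcp_rot'],s['qpos'].round(2))
fr=r.grab_frame('top');f2=r.grab_frame('scene')
a=cv2.resize(fr['pixels'][140:240,240:395,::-1],None,fx=4,fy=4,interpolation=cv2.INTER_CUBIC)
b=cv2.resize(f2['pixels'][160:255,240:395,::-1],None,fx=4,fy=2*1.9/1.9,interpolation=cv2.INTER_CUBIC)
cv2.imwrite('pics/t2.png',np.vstack([a,b]))
# above dish: jaw along plate y
go((541.6,-29.7,130,1.386))
E
```

```text
[669.39150767  70.51947171 136.9950346 ] [-3.14092331e+00 -6.85560298e-04 -5.39838249e-02] [0.1  0.52 1.6  0.   1.02 0.16]
[-12.53, 10.75, 0.95] [0.3, -0.5, -82.5]
```

View pics/t2.png

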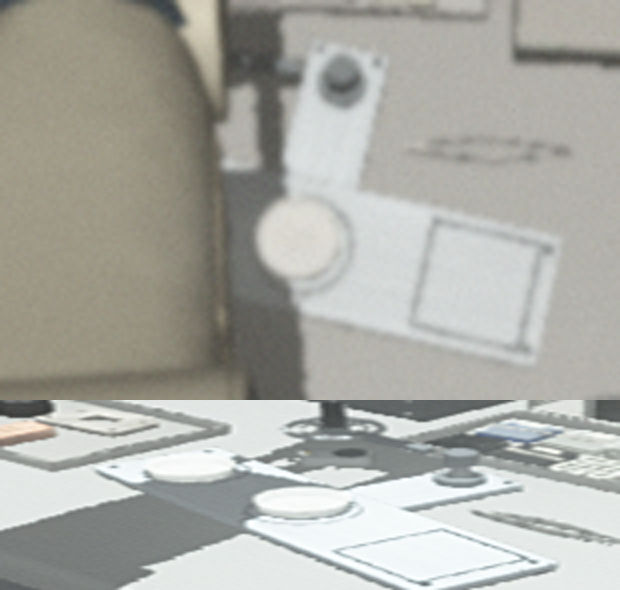

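The head is clear (arm at about 90° from its start line). The done dish centre is at montage (298,239), i.e. top px (314.1,199.4). Now I move above it.

```bash
python3 - <<'E'
from h import *
fr=r.grab_frame('top')
print(cast(fr,(298.5)/4-.5+240,(239.5)/4-.5+140,26))
E
```

```text
[542.89600127 -26.10921232  26.        ]
```

>>> apply_moves --targets '[[[1,-12.5,10.7,-1,0,0,-82.5],[1,-12.5,10.7,-1,0,0,-82.5],[1,-12.5,10.7,-1,0,0,-82.5],[1,-12.5,10.7,-1,0,0,-82.5],[1,-12.5,10.7,-1,0,0,-82.5],[1,-12.5,10.7,-1,0,0,-82.5],[1,-12.5,10.7,-1,0,0,-82.5],[1,-12.5,10.7,-1,0,0,-82.5]]]'

```text
clock: 4.85
eef_pos: [539.1, -29.4, 147.0]
tcp_rot: [3.139, -0.002, 1.151]
contact_force: [0.2, 0.3, -1.6]
opening: 0.999
```

```bash
cat >> h.py <<'E'
def wr():
    s=r.sense(); w=r.grab_frame('wrist'); M=np.array(w['mount']); R=Ro.from_euler('xyz',s['tcp_rot']).as_matrix()
    Rc=R@M[:3,:3]; c=R@M[:3,3]+s['eef_pos']; w['R']=Rc.T; w['t']=-Rc.T@c; return w
E
python3 - <<'E'
from h import *
s=r.sense();print(s['eef_pos'],s['tcp_rot'],s['opening'])
w=wr(); save(w,'w2.png')
for p in [(541.6,-29.7,12),(517.8,-157.5,12),(565.5,98.1,12)]: print(proj(w,p))
E
```

```text
[539.11119814 -29.36992868 146.99249971] [ 3.13851568e+00 -2.13937695e-03  1.15117167e+00] 0.9993497215574555
[319.97692165 187.79195677]
[172.58977574 221.79563916]
[477.12953294 151.65558991]
```

View pics/w2.png

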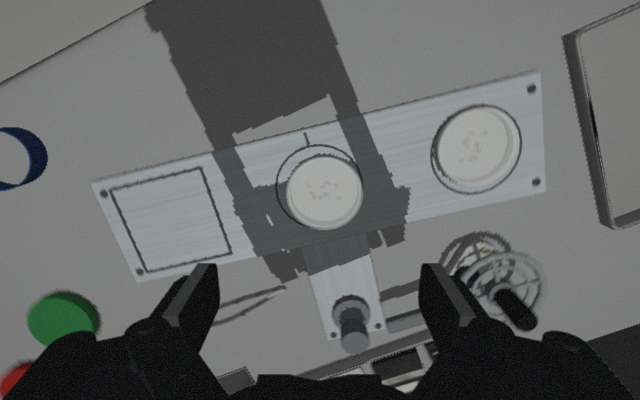

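The wrist view shows the done dish at about (324,190), the waiting dish at (477,146), and the square with corners (108,190), (203,168), (231,254) and (147,271). The head ring at (500,285) is clear of the plate.

```bash
python3 - <<'E'
from h import *
w=wr(); 
sq=np.array([cast(w,*p,12) for p in [(108,190),(203,168),(231,254),(147,271)]]); print(sq.round(0).tolist(),'sq',sq.mean(0).round(1),[round(np.linalg.norm(sq[i]-sq[i-1])) for i in range(4)])
c=np.array([cast(w,*p,12) for p in [(92,183),(540,71),(545,192),(137,283)]]); print('plate ctr',c.mean(0).round(1),[round(np.linalg.norm(c[i]-c[i-1])) for i in range(4)]); y=c[1]-c[0]+c[2]-c[3]; print('yaw',np.arctan2(y[1],y[0])-np.pi/2)
h=cv2.cvtColor(w['pixels'],cv2.COLOR_RGB2HSV); b=w['pixels'].astype(int)
m=((b[...,0]-b[...,2]>5)&(b[...,0]>165)).astype(np.uint8); m[280:]=0; m[:,560:]=0
m=cv2.morphologyEx(m,cv2.MORPH_OPEN,np.ones((3,3)));m=cv2.morphologyEx(m,cv2.MORPH_CLOSE,np.ones((9,9)))
for k in cv2.findContours(m,0,2)[0]:
    if cv2.contourArea(k)>800:
        e=cv2.fitEllipse(cv2.convexHull(k)); x,yy,ww,hh=cv2.boundingRect(k); print(np.round(e[0],1),np.round(e[1]),cast(w,*e[0],26).round(1), np.linalg.norm(cast(w,x,yy+hh/2,26)-cast(w,x+ww,yy+hh/2,26)).round(1))
E
```

```text
[[473.0, -192.0, 12.0], [488.0, -110.0, 12.0], [566.0, -126.0, 12.0], [551.0, -204.0, 12.0]] sq [ 519.6 -158.    12. ] [79, 83, 80, 79]
plate ctr [541.1 -30.   12. ] [97, 364, 98, 365]
yaw -0.16991801282554042
```

```bash
cat >> h.py <<'E'
def dishes(w):
    b=w['pixels'].astype(int); m=((b[...,0]-b[...,2]>5)&(b[...,0]>135)).astype(np.uint8); m[290:]=0
    m=cv2.morphologyEx(m,cv2.MORPH_OPEN,np.ones((3,3)));m=cv2.morphologyEx(m,cv2.MORPH_CLOSE,np.ones((9,9)))
    for k in cv2.findContours(m,0,2)[0]:
        if cv2.contourArea(k)>800:
            e=cv2.fitEllipse(cv2.convexHull(k)); x,yy,ww,hh=cv2.boundingRect(k); print(np.round(e[0],1),np.round(e[1]),cast(w,*e[0],26).round(1), np.linalg.norm(cast(w,x,yy+hh/2,26)-cast(w,x+ww,yy+hh/2,26)).round(1))
E
python3 - <<'E'
from h import *
w=wr(); dishes(w)
for p in [(324,190),(477,146),(285,190),(362,190),(440,146),(515,146)]: print(w['pixels'][p[1],p[0]],cast(w,*p,26).round(1))
E
```

```text
[166 168 167] [540.8 -25.8  26. ]
[154 153 148] [556.8  94.4  26. ]
[78 80 81] [528.1 -53.9  26. ]
[100 103 100] [553.2   1.6  26. ]
[170 172 171] [545.2  68.7  26. ]
[164 169 166] [568.7 120.7  26. ]
```

Dish_done is at about (541,-26), where top view and wrist agree within 2 mm. The plan is to cage it loosely (61 mm opening) with the jaws along the travel direction (yaw 1.40) and push it, with no grip force.

```bash
python3 - <<'E'
from h import *
go((541.5,-26,60,1.40),(541.5,-26,10,1.40))
E
```

```text
[0.36, 0.02, 8.71] [0.2, -0.1, -14.8]
[0.35, -0.0, 13.71] [0.2, -0.1, -14.8]
```

>>> apply_moves --newtons 20 --targets '[[[1,0.35,0,4,0.2,-0.1,-8],[1,0.35,0,8,0.2,-0.1,-14.8],[1,0.35,0,8.7,0.2,-0.1,-14.8],[1,0.35,0,8.7,0.2,-0.1,-14.8],[1,0.35,0,10.5,0.2,-0.1,-14.8],[1,0.35,0,12,0.2,-0.1,-14.8],[1,0.35,0,12.9,0.2,-0.1,-14.8],[1,0.35,0,12.9,0.2,-0.1,-14.8]]]'

```text
clock: 5.8
eef_pos: [541.6, -26.1, 18.5]
tcp_rot: [3.142, -0.0, 1.397]
contact_force: [-0.2, 0.4, -0.5]
opening: 1.002
```

```bash
python3 - <<'E'
from h import *
s=r.sense();print(s['eef_pos'],s['tcp_rot'],s['contact_force'])
fr=r.grab_frame('scene');cv2.imwrite('pics/s3.png',cv2.resize(fr['pixels'][140:260,260:400,::-1],None,fx=5,fy=5,interpolation=cv2.INTER_CUBIC))
go((541.5,-26,10,1.40))
E
```

```text
[541.61082471 -26.0637101   18.48243004] [ 3.14151175e+00 -5.97792885e-05  1.39715806e+00] [-0.23256654  0.43868333 -0.45311673]
[0.0, -0.04, 0.89] [0.0, -0.0, -0.1]
```

View pics/s3.png

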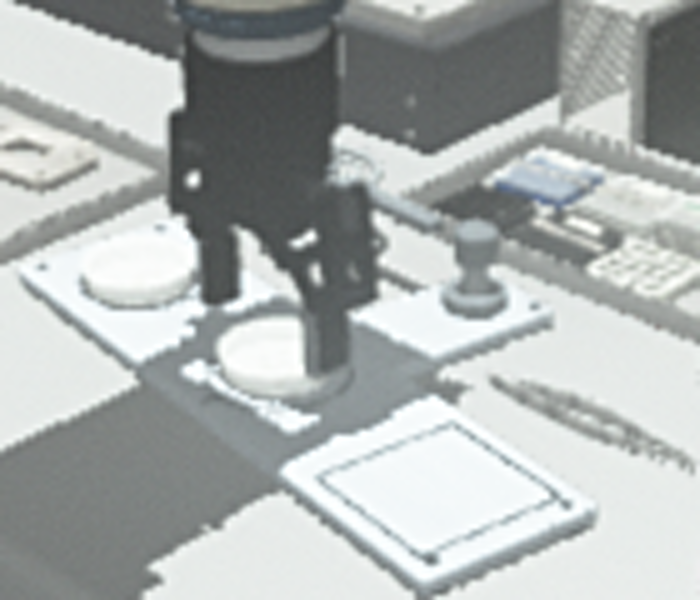

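The fingers straddle the dish at (285,355), with tips still well above the plate. I go lower and close to the cage.

>>> apply_moves --targets '[[[1,0,0,0.6,0,0,0],[1,0,0,1.1,0,0,0],[0.7,0,0,1.1,0,0,0],[0.55,0,0,1.1,0,0,0],[0.45,0,0,1.1,0,0,0],[0.45,0,0,1.1,0,0,0]]]'

```text
clock: 6.45
eef_pos: [542.0, -26.1, 8.0]
tcp_rot: [3.141, -0.0, 1.398]
contact_force: [0.3, 0.2, 0.1]
opening: 0.722
```

```bash
python3 - <<'E'
from h import *
s=r.sense();print(s['eef_pos'],s['contact_force'],s['opening']*85)
go((518.5,-157.8,s['eef_pos'][2],1.40))
E
```

```text
[541.98337436 -26.07359348   8.03653208] [0.25135353 0.16164178 0.11932726] 61.353225159487366
[-13.38, -0.05, -0.0] [0.0, -0.0, -0.1]
```

Caged at 61.4 mm with no load. Next I slide it 134 mm gently and check.

>>> apply_moves --targets '[[[0.45,-0.8,0,0,0,0,0],[0.45,-2.2,0,0,0,0,0],[0.45,-3.7,0,0,0,0,0],[0.45,-5.2,0,0,0,0,0],[0.45,-6.7,0,0,0,0,0],[0.45,-8.2,0,0,0,0,0],[0.45,-9.7,0,0,0,0,0],[0.45,-10.7,0,0,0,0,0]]]'

```text
clock: 7.25
eef_pos: [523.3, -133.1, 8.0]
tcp_rot: [3.141, -0.0, 1.397]
contact_force: [1.0, 1.8, 0.4]
opening: 0.724
```

```bash
python3 - <<'E'
from h import *
s=r.sense();print(s['eef_pos'],s['contact_force'],s['opening']*85)
go((518.5,-157.8,8,1.40))
E
```

```text
[ 523.26736912 -133.07411563    8.02564068] [0.96562688 1.78057026 0.37355696] 61.53107877873596
[-2.52, -0.04, 0.0] [0.1, -0.0, -0.2]
```

>>> apply_moves --targets '[[[0.45,-1.2,0,0,0,0,0],[0.45,-2.1,0,0,0,0,0],[0.45,-2.5,0,0,0,0,0],[0.45,-2.5,0,0,0,0,0],[0.8,-2.5,0,0,0,0,0],[1,-2.5,0,0,0,0,0],[1,-2.5,0,-2,0,0,0],[1,-2.5,0,-5,0,0,0]]]'

```text
clock: 8.05
eef_pos: [517.5, -156.8, 57.1]
tcp_rot: [-3.139, -0.001, 1.398]
contact_force: [1.0, -0.2, -0.1]
opening: 1.002
```

```bash
python3 - <<'E'
from h import *
s=r.sense();print(s['eef_pos'])
go((560,35,150,1.386))
E
```

```text
[ 517.54803674 -156.7755089    57.10903827]
[19.63, 0.85, -9.28] [-0.2, -0.0, 0.7]
```

>>> apply_moves --targets '[[[1,2,0.5,-5,0,0,0.7],[1,6,0.9,-9.3,0,0,0.7],[1,11,0.9,-9.3,0,0,0.7],[1,16,0.9,-9.3,0,0,0.7],[1,19.6,0.9,-9.3,0,0,0.7],[1,19.6,0.9,-9.3,0,0,0.7],[1,19.6,0.9,-9.3,0,0,0.7]]]'

```text
clock: 8.75
eef_pos: [560.2, 36.0, 150.1]
tcp_rot: [-3.139, -0.0, 1.389]
contact_force: [-0.7, -0.5, 0.5]
opening: 1.0
```

```bash
python3 - <<'E'
from h import *
w=wr(); save(w,'w4.png'); print(r.sense()['eef_pos'])
im=w['pixels'][...,::-1].copy()
for p in [(541.4,-29.8,12),(518.5,-157.8,12),(565,98,12)]: print(proj(w,p).round(1))
E
```

```text
[560.06589944  34.8962209  150.00811133]
[237.5 177.5]
[ 81.5 178.3]
[393.6 177.5]
```

View pics/w4.png

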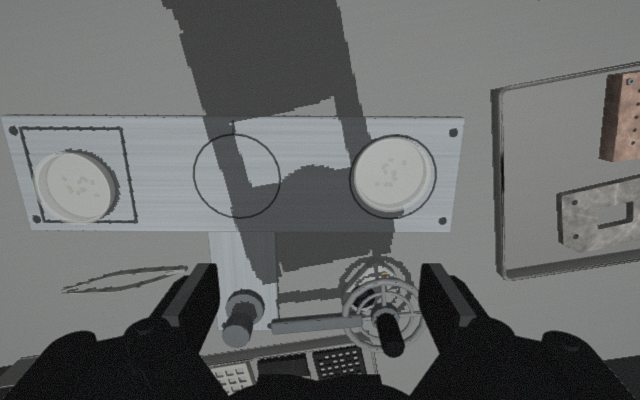

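The middle circle is centred at (236.5,176), as predicted. The done dish top is at about (75,187), while the square corners (22,128), (123,128), (136,221) and (36,222) suggest it sits low toward +x. The waiting dish is at (392,174). I'm measuring the offset.

```bash
python3 - <<'E'
from h import *
w=wr(); g=cv2.cvtColor(w['pixels'],cv2.COLOR_RGB2GRAY)
q=np.array([cast(w,*p,12) for p in [(22,128),(123,128),(136,221),(36,222)]]); print('sq',q.mean(0).round(1),q.round(0).tolist())
print('mid',cast(w,236.5,176,12).round(1))
print(g[187,25:130:3].tolist()); print(g[140:235:3,75].tolist()); print(g[175,340:445:3].tolist()); print(g[125:230:3,392].tolist())
for lo in (150,158,165):
    m=(g>lo).astype(np.uint8); m=cv2.morphologyEx(m,cv2.MORPH_OPEN,np.ones((5,5)))
    for k in cv2.findContours(m,0,2)[0]:
        if 2000<cv2.contourArea(k)<9000:
            e=cv2.fitEllipse(cv2.convexHull(k)); print(lo,np.round(e[0],1),np.round(e[1]),cast(w,*e[0],26).round(1))
E
```

```text
sq [ 516.4 -159.8   12. ] [[470.0, -189.0, 12.0], [485.0, -110.0, 12.0], [563.0, -127.0, 12.0], [548.0, -213.0, 12.0]]
mid [539.7 -31.4  12. ]
[152, 151, 154, 160, 144, 161, 153, 154, 145, 164, 165, 168, 166, 166, 161, 153, 160, 165, 166, 163, 164, 165, 165, 168, 164, 167, 167, 166, 168, 105, 101, 72, 109, 162, 158]
[154, 154, 149, 153, 81, 168, 165, 165, 167, 164, 166, 164, 164, 167, 165, 165, 166, 160, 164, 165, 164, 165, 166, 165, 166, 151, 155, 160, 164, 153, 150, 132]
[75, 80, 77, 80, 54, 118, 173, 174, 169, 171, 170, 168, 173, 170, 170, 172, 170, 170, 164, 169, 171, 171, 171, 168, 170, 170, 168, 170, 154, 152, 173, 159, 94, 155, 158]
[155, 162, 159, 115, 120, 174, 173, 173, 174, 172, 172, 162, 162, 172, 173, 173, 166, 167, 167, 160, 157, 169, 165, 171, 168, 170, 166, 152, 158, 93, 79, 43, 92, 85, 79]
150 [243.  279.3] [ 61. 105.] [627.8 -45.5  26. ]
150 [ 73.8 190.6] [70. 75.] [ 524.6 -158.4   26. ]
150 [395.9 175.2] [75. 79.] [559.2  96.5  26. ]
150 [416.5 122.6] [ 95. 266.] [521.4 116.4  26. ]
150 [294.8 140. ] [ 74. 116.] [517.4  23.7  26. ]
150 [142.7 177.6] [124. 288.] [ 524.4 -100.6   26. ]
158 [ 79.6 186. ] [53. 71.] [ 521.8 -152.3   26. ]
158 [390.6 170.9] [63. 71.] [554.9  92.7  26. ]
165 [390.7 170.9] [63. 69.] [554.9  92.8  26. ]
```

The done dish sits roughly 5–7 mm toward +x of the square centre (y is fine). I'll centre it with the jaws turned along plate x: straddle it at the square centre (517.5,-158.5) and close to 61 mm.

```bash
python3 - <<'E'
from h import *
go((517.5,-158.5,80,-0.18))
E
```

```text
[-19.72, -0.61, 7.0] [-0.2, 0.2, 89.7]
```

>>> apply_moves --targets '[[[1,-4,-0.6,0,0,0,8],[1,-8,-0.6,0,0,0,16],[1,-12,-0.6,0,0,0,24],[1,-16,-0.6,2,0,0,32],[1,-19.7,-0.6,4,0,0,40],[1,-19.7,-0.6,5,0,0,48],[1,-19.7,-0.6,5,0,0,56],[1,-19.7,-0.6,5,0,0,64]]]'

```text
clock: 9.65
eef_pos: [516.4, -160.1, 99.3]
tcp_rot: [-3.139, 0.004, 0.26]
contact_force: [0.5, -0.3, 0.6]
opening: 0.999
```

```bash
python3 - <<'E'
from h import *
go((517.5,-158.5,80,-0.18))
E
```

```text
[0.16, -0.12, 1.93] [-0.1, 0.3, 25.2]
```

>>> apply_moves --targets '[[[1,0.15,-0.1,0.5,0,0.2,8],[1,0.15,-0.1,1,0,0.2,16],[1,0.15,-0.1,1.5,0,0.2,25],[1,0.15,-0.1,2,0,0.2,25],[1,0.15,-0.1,2,0,0.2,25]]]'

```text
clock: 10.15
eef_pos: [516.6, -159.5, 78.7]
tcp_rot: [-3.141, 0.003, -0.174]
contact_force: [-1.3, 0.3, -0.2]
opening: 1.001
```

```bash
python3 - <<'E'
from h import *
w=wr(); save(w,'w5.png'); print(r.sense()['eef_pos'],r.sense()['tcp_rot'])
print(proj(w,(517.5,-158.5,12)))
go((517.5,-158.5,8,-0.18))
E
```

```text
[ 516.92865624 -159.34383507   79.03799023] [-3.14065579e+00  2.26189641e-03 -1.73809997e-01]
[320.83021306 212.41335713]
[0.06, -0.09, 7.1] [-0.1, 0.1, 0.4]
```

View pics/w5.png

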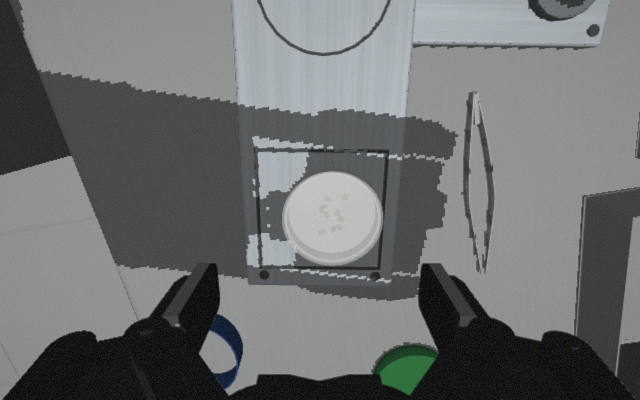

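The square centre is at (322,213), matching the prediction (321,212). The dish centre is at (332,214), i.e. 6 mm too far in +x. Descending and centring.

>>> apply_moves --targets '[[[1,0,-0.1,4,0,0,0.4],[1,0,-0.1,6,0,0,0.4],[1,0,-0.1,7.1,0,0,0.4],[0.8,0,-0.1,7.1,0,0,0.4],[0.65,0,-0.1,7.1,0,0,0.4],[0.55,0,-0.1,7.1,0,0,0.4],[0.45,0,-0.1,7.1,0,0,0.4],[0.45,0,-0.1,7.1,0,0,0.4]]]'

```text
clock: 11.0
eef_pos: [517.6, -158.5, 8.9]
tcp_rot: [-3.141, 0.001, -0.181]
contact_force: [1.1, -0.0, -0.0]
opening: 0.728
```

>>> apply_moves --targets '[[[0.45,0,0,0,0,0,0],[0.7,0,0,0,0,0,0],[1,0,0,0,0,0,0],[1,0,0,0,0,0,0],[1,0,0,-4,0,0,0],[1,0,0,-7,0,0,0],[1,0,0,-7,0,0,0]]]'

```text
clock: 11.7
eef_pos: [520.1, -159.3, 82.3]
tcp_rot: [-3.142, -0.005, -0.181]
contact_force: [0.1, -0.2, 0.6]
opening: 0.998
```

```bash
cat >> h.py <<'E'
def fitdish(w,c,R0=65,R1=25,z=26):
    "radial gray edges round predicted centre c (world, z): bright lid -> first strong fall"
    g=cv2.GaussianBlur(cv2.cvtColor(w['pixels'],cv2.COLOR_RGB2GRAY),(3,3),0).astype(float); P=[]
    m=cv2.inRange(cv2.GaussianBlur(w['pixels'],(3,3),0),(140,140,130),(255,255,255)); return m
E
python3 - <<'E'
from h import *
s=r.sense();print(s['eef_pos'],s['tcp_rot'],s['contact_force'])
w=wr(); save(w,'w6.png'); g=cv2.cvtColor(w['pixels'],cv2.COLOR_RGB2GRAY)
print('sq',proj(w,(517.5,-158.5,12)))
row=g[205,255:390].astype(int); print(''.join('#' if v>130 else '.' for v in row))
print(''.join('#' if v>130 else '.' for v in g[150:280,322]))
go((562,97,80,1.39))
E
```

```text
[ 520.10804401 -159.27075852   82.34784524] [-3.14158628 -0.00527656 -0.18056037] [ 0.0686564  -0.15307256  0.59215759]
sq [314.63177708 211.49717171]
...........#################################################################################################...........................
......................###########################################################################################......###........
[-0.37, -25.95, 0.06] [0.1, -0.2, -90.0]
```

The done dish spans columns 266–363 (centre 314.5), against the square at 314.6, so it is centred. Now I go high to the waiting dish with the jaws along plate y.

>>> apply_moves --targets '[[[1,0,-3,-4,0,0,-8],[1,-0.2,-7,-6,0,0,-17],[1,-0.2,-11,-6,0,0,-25],[1,-0.4,-15,-6,0,0,-34],[1,-0.4,-19,-6,0,0,-42],[1,-0.4,-23,-6,0,0,-51],[1,-0.4,-26,-6,0,0,-59],[1,-0.4,-26,-6,0,0,-68]]]'

```text
clock: 12.55
eef_pos: [561.5, 100.9, 139.3]
tcp_rot: [3.14, -0.001, 1.008]
contact_force: [0.5, 0.2, -0.1]
opening: 0.999
```

```bash
python3 - <<'E'
from h import *
go((562,97,100,1.40))
E
```

```text
[-0.31, 0.24, 3.93] [0.1, -0.1, -22.4]
```

>>> apply_moves --targets '[[[1,-0.3,0.2,0,0,0,-8],[1,-0.3,0.2,1,0,0,-16],[1,-0.3,0.2,3,0,0,-22.4],[1,-0.3,0.2,3.9,0,0,-22.4],[1,-0.3,0.2,3.9,0,0,-22.4],[1,-0.3,0.2,3.9,0,0,-22.4]]]'

```text
clock: 13.15
eef_pos: [561.5, 97.2, 100.0]
tcp_rot: [3.141, -0.0, 1.397]
contact_force: [0.0, -0.2, 0.3]
opening: 0.998
```

```bash
python3 - <<'E'
from h import *
s=r.sense();print(s['eef_pos'],s['tcp_rot'],s['contact_force'])
w=wr(); save(w,'w7.png'); print(proj(w,(562,97,26)),proj(w,(565.2,98.2,12)))
go((562,97,60,1.40))
E
```

```text
[561.51166293  97.24312829 100.00505586] [ 3.14054504e+00 -3.37363714e-04  1.39659466e+00] [ 0.00257849 -0.23248802  0.29521578]
[319.32308786 212.01949739] [321.73449523 208.92175869]
[-0.03, 0.0, 4.05] [0.1, -0.0, -0.2]
```

View pics/w7.png

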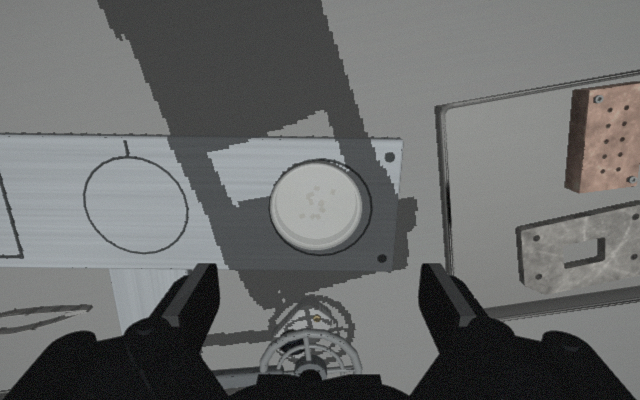

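The waiting dish lid is at (316,204), with the circle mark at (321.5,206.5) (predicted 321.7,209). The dish is a few mm toward −x of my aim.

```bash
python3 - <<'E'
from h import *
w=wr(); p=cast(w,316,204.5,26); print(p)
go((p[0],p[1],60,1.40),(p[0],p[1],8,1.40))
E
```

```text
[557.09416151  95.78901     26.        ]
[-0.24, -0.48, 4.08] [0.1, -0.1, -0.1]
[-0.25, -0.49, 9.28] [0.1, -0.1, -0.1]
```

>>> apply_moves --targets '[[[1,-0.25,-0.5,3,0,0,0],[1,-0.25,-0.5,6,0,0,0],[1,-0.25,-0.5,8,0,0,0],[1,-0.25,-0.5,9.2,0,0,0],[0.7,-0.25,-0.5,9.2,0,0,0],[0.55,-0.25,-0.5,9.2,0,0,0],[0.44,-0.25,-0.5,9.2,0,0,0],[0.44,-0.25,-0.5,9.2,0,0,0]]]'

```text
clock: 14.05
eef_pos: [557.8, 95.9, 9.9]
tcp_rot: [3.137, -0.002, 1.397]
contact_force: [-0.7, -0.2, 0.5]
opening: 0.722
```

```bash
python3 - <<'E'
from h import *
s=r.sense();print(s['eef_pos'],s['tcp_rot'],s['contact_force'],s['opening']*85)
go((540.8,-30.3,8.5,1.40))
E
```

```text
[557.83912802  95.90836777   9.90411691] [ 3.13720967e+00 -1.54446050e-03  1.39744282e+00] [-0.71955371 -0.17750369  0.48927292] 61.39055963956003
[-12.73, 0.5, 0.12] [0.3, -0.1, -0.1]
```

>>> apply_moves --targets '[[[0.44,-0.8,0,0.1,0.2,0,0],[0.44,-2.2,0.1,0.1,0.2,0,0],[0.44,-3.7,0.15,0.1,0.2,0,0],[0.44,-5.2,0.2,0.1,0.2,0,0],[0.44,-6.7,0.25,0.1,0.2,0,0],[0.44,-8.2,0.3,0.1,0.2,0,0],[0.44,-9.7,0.4,0.1,0.2,0,0],[0.44,-10.7,0.4,0.1,0.2,0,0]]]'

```text
clock: 14.85
eef_pos: [543.1, -11.8, 8.7]
tcp_rot: [3.141, -0.001, 1.397]
contact_force: [-0.2, 0.1, 0.9]
opening: 0.717
```

```bash
python3 - <<'E'
from h import *
s=r.sense();print(s['eef_pos'],s['contact_force'])
go((540.8,-30.3,8.5,1.40))
E
```

```text
[543.09260318 -11.75711944   8.72350747] [-0.20308635  0.09762857  0.86306458]
[-1.87, 0.1, 0.02] [0.0, -0.1, -0.2]
```

>>> apply_moves --targets '[[[0.44,-1.2,0.1,0,0,0,0],[0.44,-1.85,0.1,0,0,0,0],[0.44,-1.85,0.1,0,0,0,0],[0.7,-1.85,0.1,0,0,0,0],[1,-1.85,0.1,0,0,0,0],[1,-1.85,0.1,0,0,0,0],[1,-1.85,0.1,-3.5,0,0,0],[1,-1.85,0.1,-8,0,0,0]]]'

```text
clock: 15.65
eef_pos: [539.0, -29.8, 87.7]
tcp_rot: [-3.138, -0.001, 1.397]
contact_force: [1.3, -0.3, 0.4]
opening: 0.997
```

>>> apply_moves --targets '[[[1,0,0,-1,0,0,0],[1,0,0,-1,0,0,0],[1,0,0,-1,0,0,0]]]'

```text
clock: 15.95
eef_pos: [538.5, -29.5, 97.0]
tcp_rot: [-3.137, -0.001, 1.398]
contact_force: [-1.1, -0.4, 0.3]
opening: 0.994
```

```bash
python3 - <<'E'
from h import *
s=r.sense();print(s['eef_pos'],s['tcp_rot'])
w=wr(); save(w,'w8.png'); print(proj(w,(541,-30.3,26)),proj(w,(541,-30.3,12)),proj(w,(517.5,-158.5,12)))
E
```

```text
[538.53720713 -29.53009865  97.03138754] [-3.13701456e+00 -8.01361760e-04  1.39773085e+00]
[319.00925913 217.09046268] [318.96415999 209.81883222] [131.2298642  208.46804864]
```

View pics/w8.png

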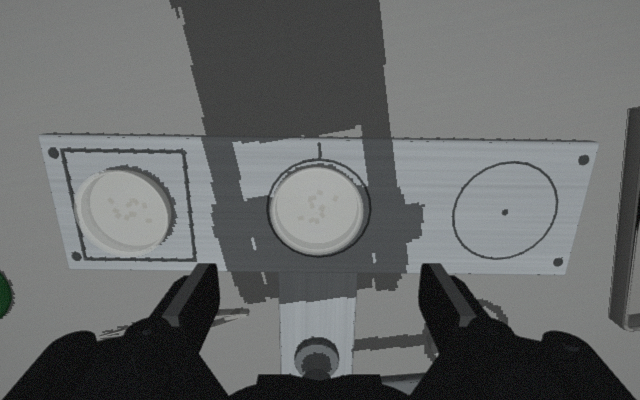

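The dish is near the circle mark: silhouette rows 165–256, columns 272–364; the mark's centre is at (320,207). I compare this with the silhouette expected for a centred dish.

```bash
python3 - <<'E'
from h import *
w=wr(); a=np.linspace(0,2*np.pi,73)
def box(c,R,zs):
    P=np.array([proj(w,(c[0]+R*np.cos(t),c[1]+R*np.sin(t),z)) for t in a for z in zs]); return P.min(0).round(1),P.max(0).round(1)
print('mark36',box((541,-30.3),36,[12])); print('dish',box((541,-30.3),30,[12,26]),'lid',box((541,-30.3),30,[26]))
g=cv2.cvtColor(w['pixels'],cv2.COLOR_RGB2GRAY)
print(g[150:265,318].tolist()); print(g[208,260:375].tolist())
E
```

```text
mark36 (array([267.3, 159.7]), array([370.9, 257.3]))
dish (array([273.4, 168.5]), array([364.8, 259.1])) lid (array([273.4, 173.6]), array([364.8, 259.1]))
[103, 116, 122, 123, 120, 117, 118, 109, 75, 64, 62, 78, 144, 154, 98, 77, 76, 85, 133, 152, 172, 173, 169, 171, 169, 169, 168, 168, 168, 171, 168, 168, 171, 171, 167, 165, 170, 171, 168, 170, 168, 163, 161, 159, 164, 164, 166, 169, 169, 170, 167, 168, 167, 170, 166, 168, 169, 166, 165, 166, 159, 168, 170, 168, 165, 165, 168, 168, 168, 161, 161, 154, 157, 155, 163, 167, 165, 166, 169, 168, 165, 168, 168, 169, 167, 166, 165, 168, 168, 168, 170, 168, 167, 165, 153, 151, 148, 150, 150, 150, 159, 163, 157, 144, 132, 119, 71, 39, 42, 69, 76, 74, 76, 81, 83]
[80, 77, 79, 81, 80, 77, 59, 37, 46, 78, 105, 130, 148, 160, 166, 150, 147, 163, 167, 170, 165, 168, 166, 167, 166, 167, 165, 169, 166, 167, 168, 165, 169, 165, 167, 167, 167, 167, 167, 164, 166, 166, 166, 168, 168, 165, 167, 167, 171, 167, 161, 156, 157, 157, 163, 164, 169, 171, 165, 156, 159, 157, 156, 160, 156, 162, 168, 167, 167, 163, 164, 170, 170, 167, 167, 165, 167, 167, 166, 166, 168, 167, 165, 167, 169, 168, 165, 168, 164, 166, 166, 165, 169, 166, 169, 168, 168, 151, 147, 160, 156, 148, 131, 108, 84, 75, 76, 77, 78, 43, 39, 51, 75, 74, 75]
```

Mark edges match the prediction to 1 px, and the dish silhouette (168–255.5, 270–363) is within 2 mm of centred. Now to fetch the head, with the knob expected at θ≈1.39.

```bash
python3 - <<'E'
from h import *
k,a=knob(1.39); print(k,a)
go((*k,140,a))
E
```

```text
[664.5254576   71.99889557] -0.004203673205103398
[12.19, 10.68, -4.43] [-0.3, 0.2, 80.3]
```

>>> apply_moves --targets '[[[0.2,0,0,-4.4,0,0,8],[-0.2,3,2.6,-4.6,0,0,17],[-0.2,6,5,-4.6,0,0,25],[-0.2,9,8,-4.6,0,0,34],[-0.2,12.2,10.7,-4.6,0,0,42],[-0.2,12.2,10.7,-4.6,0,0,51],[-0.2,12.2,10.7,-4.6,0,0,59],[-0.2,12.2,10.7,-4.6,0,0,68]]]'

```text
clock: 16.85
eef_pos: [663.9, 72.4, 139.3]
tcp_rot: [-3.138, 0.009, 0.212]
contact_force: [-0.6, -1.4, 1.1]
opening: 0.402
```

```bash
python3 - <<'E'
from h import *
k,a=knob(1.39); go((*k,140,a))
E
```

```text
[0.05, 0.05, -0.07] [-0.1, 0.5, 12.4]
```

>>> apply_moves --targets '[[[-0.2,0,0,0,0,0.5,8],[-0.2,0,0,0,0,0.5,12.4],[-0.2,0,0,0,0,0.5,12.4],[-0.2,0,0,0,0,0.5,12.4]]]'

```text
clock: 17.25
eef_pos: [663.4, 72.4, 138.0]
tcp_rot: [-3.14, 0.003, -0.002]
contact_force: [-0.8, -0.3, 0.2]
opening: 0.399
```

```bash
python3 - <<'E'
from h import *
k,a=knob(1.39); w=wr(); print(proj(w,(*k,85)),proj(w,(*k,60))); save(w,'w9.png'); go((*k,64,a))
E
```

```text
[321.62695368 222.82714765] [321.39778991 208.77245126]
[0.11, 0.05, 7.43] [-0.1, 0.1, 0.1]
```

The picture limit is reached, so I find the dark knob by mask instead.

```bash
python3 - <<'E'
from h import *
g=cv2.cvtColor(cv2.imread('pics/w9.png'),cv2.COLOR_BGR2GRAY); m=(g<28).astype(np.uint8)
sub=m[150:270,250:400]
for i in range(0,120,5): print(150+i,''.join('#' if v else '.' for v in sub[i,::2]))
E
```

```text
150 ...........................................................................
155 ...........................................................................
160 ...........................................................................
165 ...........................................................................
170 ...........................................................................
175 ...........................................................................
180 ...........................................................................
185 ...........................................................................
190 ...........................................................................
195 ...........................................................................
200 ......................................########.............................
205 .....................................###########...........................
210 .....................................######.#####..........................
215 ....................................#########.#.#..........................
220 .....................................#############.........................
225 .....................................########.####.........................
230 .......................................######.##...........................
235 ...........................................................................
240 ...........................................................................
245 ...........................................................................
250 ...........................................................................
255 .............###......................................#.#..................
260 .............###......................................###..................
265 #####.......####......................................####.......#####.....
```

The knob top is centred near (338,220), about 9–10 mm further along, so θ≈1.465. I adjust, go down and swing back.

```bash
python3 - <<'E'
from h import *
w=wr(); print(cast(w,338,220,85)); k,a=knob(1.465); print(k); go((*k,64,a))
E
```

```text
[674.60627888  73.65428686  85.        ]
[673.8901111   71.60812856]
[1.03, 0.09, 7.46] [-0.1, 0.1, 4.4]
```

>>> apply_moves --targets '[[[-0.2,1.0,0,0,0,0,4.4],[-0.2,1.0,0,0,0,0,4.4],[-0.2,1.0,0,3,0,0,4.4],[-0.2,1.0,0,6,0,0,4.4],[-0.2,1.0,0,7.4,0,0,4.4],[-0.4,1.0,0,7.4,0,0,4.4],[-0.4,1.0,0,7.4,0,0,4.4]]]'

```text
clock: 18.05
eef_pos: [673.9, 72.5, 65.2]
tcp_rot: [-3.14, 0.001, -0.078]
contact_force: [0.5, 0.2, 1.0]
opening: 0.304
```

```bash
python3 - <<'E'
from h import *
s=r.sense(); print(s['contact_force'],s['opening']*85)
go(*[(*knob(t)[0],63,knob(t)[1]) for t in np.arange(1.465,.4,-.125)[1:]])
E
```

```text
[0.5170959  0.20355629 1.03533946] 25.814656188232764
[-1.56, 0.19, 0.22] [-0.1, 0.1, -7.1]
[-3.09, 0.48, 0.23] [-0.1, 0.1, -14.3]
[-4.58, 0.95, 0.23] [-0.1, 0.1, -21.4]
[-5.99, 1.61, 0.23] [-0.1, 0.0, -28.6]
[-7.31, 2.45, 0.23] [-0.1, 0.0, -35.8]
[-8.52, 3.44, 0.23] [-0.1, 0.0, -42.9]
[-9.6, 4.57, 0.23] [-0.1, 0.0, -50.1]
[-10.52, 5.83, 0.23] [-0.1, 0.0, -57.2]
```

>>> apply_moves --targets '[[[-0.4,-1.55,0.2,0.2,0,0,-7],[-0.4,-3.1,0.5,0.2,0,0,-14.3],[-0.4,-4.6,0.95,0.2,0,0,-21.4],[-0.4,-6.0,1.6,0.2,0,0,-28.6],[-0.4,-7.3,2.45,0.2,0,0,-35.8],[-0.4,-8.5,3.45,0.2,0,0,-43],[-0.4,-9.6,4.6,0.2,0,0,-50],[-0.4,-10.5,5.8,0.2,0,0,-57]]]'

```text
clock: 18.85
eef_pos: [565.7, 22.8, 65.2]
tcp_rot: [3.141, -0.003, 0.923]
contact_force: [0.5, 0.5, -1.4]
opening: 0.3
```

```bash
python3 - <<'E'
from h import *
go(*[(*knob(t)[0],63,knob(t)[1]) for t in (.4,.3,.2,.1,.03,-.02,-.05,-.07)])
E
```

```text
[-0.9, -0.06, 0.22] [0.0, -0.2, -3.6]
[-2.14, 0.08, 0.22] [0.0, -0.2, -9.4]
[-3.36, 0.35, 0.21] [0.0, -0.2, -15.1]
[-4.55, 0.73, 0.21] [0.0, -0.2, -20.8]
[-5.36, 1.07, 0.21] [0.1, -0.2, -24.8]
[-5.92, 1.35, 0.21] [0.1, -0.2, -27.7]
[-6.25, 1.53, 0.2] [0.1, -0.2, -29.4]
[-6.46, 1.65, 0.2] [0.1, -0.2, -30.6]
```

>>> apply_moves --targets '[[[-0.4,-0.9,0,0.2,0,0,-3.6],[-0.4,-2.1,0.1,0.2,0,0,-9.4],[-0.4,-3.4,0.35,0.2,0,0,-15],[-0.4,-4.5,0.7,0.2,0,0,-21],[-0.4,-5.4,1.1,0.2,0,0,-25],[-0.4,-5.9,1.35,0.2,0,0,-27.7],[-0.4,-6.2,1.5,0.2,0,0,-29],[-0.4,-6.2,1.5,0.2,0,0,-29]]]'

```text
clock: 19.65
eef_pos: [541.8, -35.1, 64.8]
tcp_rot: [3.137, -0.004, 1.428]
contact_force: [-0.2, 4.5, 3.4]
opening: 0.303
```

```bash
python3 - <<'E'
from h import *
s=r.sense(); print(s['eef_pos'],s['contact_force'])
go(*[(*knob(t)[0],63,knob(t)[1]) for t in (-.05,-.07,-.09)])
E
```

```text
[541.75438088 -35.14443266  64.78641535] [-0.17756311  4.52237123  3.43549826]
[-0.13, -0.15, 0.18] [0.3, -0.3, -0.4]
[-0.38, -0.14, 0.18] [0.3, -0.2, -1.6]
[-0.63, -0.13, 0.18] [0.3, -0.2, -2.7]
```

The contact of 4.5 N shows the head is at the stop. I centre the cage off the knob, raise and check.

>>> apply_moves --targets '[[[-0.4,0.2,0,0,0,0,0],[-0.2,0.4,0,0,0,0,0],[-0.2,0.4,0,0,0,0,0],[-0.2,0.4,0,-3,0,0,0],[-0.2,0.4,0,-7,0,0,0],[-0.2,0.4,0,-11,0,0,0],[-0.2,0.4,0,-11,0,0,0]]]'

```text
clock: 20.35
eef_pos: [545.0, -31.8, 180.0]
tcp_rot: [3.128, -0.005, 1.428]
contact_force: [1.2, -0.8, 0.4]
opening: 0.396
```

```bash
python3 - <<'E'
from h import *
w=wr(); print(r.sense()['eef_pos'],r.sense()['contact_force'])
g=cv2.cvtColor(w['pixels'],cv2.COLOR_RGB2GRAY); k,a=knob(0); print('knob0',k,proj(w,(*k,85)))
m=(g<35).astype(np.uint8); m[270:]=0
n,l,s,c=cv2.connectedComponentsWithStats(m)
for i in range(1,n):
    if s[i,4]>120: print(s[i],c[i].round(1),cast(w,*c[i],75).round(1))
a_=np.linspace(0,2*np.pi,73)
def box(c,R,zs):
    P=np.array([proj(w,(c[0]+R*np.cos(t),c[1]+R*np.sin(t),z)) for t in a_ for z in zs]); return P.min(0).round(1),P.max(0).round(1)
print('done expected',box((517.5,-158.5),30,[12,26]),'sq ctr',proj(w,(517.5,-158.5,12)))
y=int(proj(w,(517.5,-158.5,20))[1]); x=int(proj(w,(517.5,-158.5,20))[0]); print(x,y)
print(y, g[y,max(0,x-75):x+75].tolist())
E
```

```text
[543.5489159  -31.72062106 177.49036374] [-0.64041606  0.31841776 -0.05809826]
knob0 [541.13296867 -30.00668331] [320.55795378 194.17713929]
[  0  28  32  61 578] [ 8.1 56.8] [ 421.3 -219.2   75. ]
[ 36  30  37  59 667] [60.1 60.7] [ 428.4 -186.7   75. ]
[309 172  22  32 560] [319.5 187.5] [539.2 -30.4  75. ]
[271 251  10  19 133] [276.7 261.3] [595.3 -73.   75. ]
[357 251   9  19 129] [360.6 261.4] [605.1  -6.6  75. ]
done expected (array([134.6, 130.3]), array([209.1, 199.9])) sq ctr [175.85483569 163.6196555 ]
172 165
165 [129, 128, 130, 130, 128, 131, 128, 131, 129, 131, 132, 130, 132, 131, 133, 133, 131, 133, 127, 132, 133, 152, 153, 153, 154, 154, 157, 155, 153, 155, 157, 156, 152, 152, 106, 68, 67, 135, 159, 164, 170, 170, 172, 159, 153, 149, 149, 146, 157, 164, 164, 166, 167, 164, 167, 167, 166, 165, 163, 165, 169, 169, 166, 164, 163, 156, 157, 155, 156, 157, 168, 168, 165, 168, 169, 168, 169, 167, 163, 164, 163, 168, 168, 167, 168, 169, 168, 169, 169, 168, 167, 168, 167, 168, 168, 166, 166, 167, 168, 169, 171, 169, 167, 167, 166, 170, 172, 159, 124, 90, 74, 68, 96, 144, 155, 157, 159, 156, 157, 158, 157, 159, 123, 79, 64, 98, 148, 157, 155, 158, 156, 154, 158, 158, 155, 158, 158, 157, 156, 161, 156, 104, 81, 79, 74, 77, 77, 79, 75, 80]
```

The head knob is within about 1 mm of the θ=0 position. The done dish is about 2–3 mm from the square's centre, and the arm is clear at z=178. Handing in.

```bash
python3 -c "
from h import *
print(r.sign_off())"
```

```text
the job is handed in; nothing more can be done
None
```

The job is done and handed in at about 20 s on the robot's clock; no verdict was reported. I swung the head aside, slid both dishes flat with the fingers loosely around them, and swung the head back until about 4.5 N showed it at its stop.

**Last checks:**
- **Head:** the knob measured within about 1 mm of its position at 0 rad.
- **Finished dish:** it ended about 2–3 mm from the centre of the square. The first slide left it about 6 mm off, so I re-centred it by closing the jaws around it across the plate.
- **Waiting dish:** it was within about 2 mm of the centre of the middle place before the head swung back over it. I did not measure it again under the head.
- **Arm:** it stood clear of everything, at about 178 mm above the worktop.

**Disagreements:**
- The head stood about 10 mm further aside (1.465 rad) than I expected when I went back for it. I re-measured the knob and adjusted before gripping.
- The camera readings of the waiting dish differed by up to 5 mm. I relied on the view from directly above it.
- I did not measure the tweezers, loupe or note pad at the end, and I used all 12 picture views before the last checks, so those were by pixel values only.

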